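# Open up the bead-case rack by its ratchet stop

## Robot

A 6-joint arm with a two-finger parallel gripper is mounted at the origin on the work surface. World frame = base frame: x ahead of the robot, y to its left, z up, the work surface at z = 0. Lengths are in m, angles in rad, forces in N, time in s.
With the tool pointing down it reaches from about 0.275 to 0.725 m from the base axis. Payload 5.6 kg.
Tool frame: the origin (TCP) lies at the very end of the fingers, on their centre line; the grasp point (between the pads) lies 19 mm behind it; z points along the fingers, y is the line along which they close (so a half turn about z gives the same grasp; the last joint's range is limited). The gripper opens to 85 mm and grips with 20 to 120 N. Pads are 22 mm wide; open, the fingers measure 114 mm over their backs; the gripper's body (76 mm by 85 mm) begins 54 mm behind the grasp point. The pads swing forward as they close: fully open they stand 13 mm farther back than shut.
Start: joints at [1.459, 0.255, 0.108, 0, -1.424, -0.285], TCP at [0.213, 0.507, 0.231] pointing down, gripper open.
Joint ranges: [-2.95, 2.95], [-1.21, 1.97], [-1.09, 1.5], [-2.87, 1.71], [-2.94, -0.07], [-3.05, 3.05]. Speed limits (rad/s): [2.57, 2.57, 3.14, 3.14, 3.14, 3.14].

## Interface

Orientations are given as a unit quaternion [w, x, y, z].
In Python, from workcell import ctrl, viewer gives the robot as it stands. The module is installed in compiled form; this text tells all that it offers.
- The arm moves only by the tool drive_tool, never from a script. Its argument "series" is a list of rows, each a list of 7 numbers: the shift along the tool's x, y, z in cm, then the turn, a rotation vector about the tool's x, y, z in degrees, then the closure in counts, from 0 (fully open) to 255 (shut). A call has 1 to 20 rows; each row is the pose to reach, as a shift and turn from the pose commanded when the call began, along the tool's axes at that moment; what a row does not reach only later rows make up. A row lasts 1/10 s, in which the tool goes at most 50 mm and 8.59 degrees, less where a joint would pass 70% of its speed; a pose out of reach is approached as far as the arm can. A call with a gripper value outside its range is refused whole. The fingers move at their own pace and stop on an object; the grip force is fixed at half the most. Time passes only in rows, so rows that repeat a pose let the fingers close. It gives the time, the measured TCP pose, the force, the opening and the grip force at its end, in the units of the state.
- ctrl.read_state(): the state, without advancing time (a new reading comes with each control period).
- viewer.get_image(name): name is "scene" or "top" or "wrist"; returns a dict with "pixels" (420x560x3 uint8, red, green, blue), "vertical_fov" (degrees; the focal length in pixels is half the picture's height over the tangent of half this angle, whatever the lens; pixels are square), "cx", "cy" (the principal point, pixels), "xyz" and "orientation" of the camera in the world; the wrist camera has in their place "hand_eye" (4x4, takes a point from camera to tool coordinates, whose origin is the TCP and whose axes are the flange's). Camera axes: x right, y up, looking along -z (the intrinsics and any distortion apply to the point x, -y, -z); pixel columns grow to the right and rows downward; lengths in m; the calibration is good to about 2 mm. A picture is of the moment at which its call begins: read the wrist's pose just before it. There is no depth.
- ctrl.sign_off(): hands the job in; it is judged then, once.
The state is a dict: "time": time; "joints": joint angles; "joint_vel": joint speeds; "effort": joint torques, N m; "tool_pos": TCP position; "eef_rot": TCP orientation; "ft_force": force on the tool from outside, world axes, zero at the start; "wrist_torque": the same for the moment, N m; "finger_gap": finger opening in m; "grasp_force": force on a finger pad.
Only numpy, scipy, OpenCV 4.12 (cv2) and the standard library are available. Lean on these libraries where they do the work, as an engineer would, in place of code of your own. Each camera call takes 0.05 s, during which the arm holds its last target. There are 200 camera calls.

## Task

Make room in the bead-case rack: with a fingertip press down the black release pad on the sliding stop and, keeping it pressed, push the stop away from the wooden cases all the way back to the end of its bar. Then let the pad spring up again and move clear. Do not pick up or shift the two cases, the jar or the bowl.

Things in the scene. Friction and masses are not known exactly. Their poses are not given: they have to be found in the camera images.
- rack: The rack, fixed to the table: plywood tray 190 x 345 mm, 8 mm thick. Origin on the table near the tray's middle; y along the bar, z up. At its -y end a 93 mm high end plate (inner face y = -165 mm) with the cases beside it. A steel bar, toothed below, runs along y at x = +75 mm, 34 to 48 mm up, to a steel end block (face at y = +130 mm, 58 mm high). The rack opens as the stop moves to +y.
- stop (a joint): Sliding stop's place on the bar, m: 0 nearest the cases, 0.13 fully back against the end block; grows along the rack's +y. On the stop: an aluminium jaw plate (85 mm high) on the -y side, facing the cases; the release pad; a grey lip on the +y side. Friction 1 N plus 8 N per m/s. To +y the ratchet (8 mm pitch) blocks it unless the pad is pressed; to -y it clicks freely.
- release (a joint): How far the release pad is pressed, m: 0 up, 0.008 fully down. A spring returns it (5 N at first, 9 N fully down). The pawl clears the teeth from 4 mm down and engages again when let up. The pad counts as pressed from 5 mm down; keep it between 5 and 8 mm while pushing.
- release_top (a point): Centre of the black release pad's flat top, 44 mm (x) by 48 mm (y), unpressed 80 mm above the table. It rides with the stop and goes straight down when pressed. The gap above it, open at both x sides, runs from the jaw plate (32 mm to -y of this point, top 85 mm above the table) to the lip (36 mm to +y). Axes as the rack's.
- lip_face (a point): Point on the lip's inner face (facing -y, towards the pad), 95 mm above the table, on the bar's centre line. Pushing here, or dragging the pressed pad, drives the stop to +y. The lip is 44 mm wide (x) and 12 mm thick (y); its top is 108 mm above the table. Axes as the rack's.
- case_a: Wooden bead case standing on edge in the tray next to the end plate, loose: 110 (x) x 32 (y) x 85 mm high. Origin at the centre of its underside, 8 mm above the table. Leave alone.
- case_b: Second wooden bead case, the same size, standing between the first case and the jaw plate, loose. Origin at the centre of its underside. Leave alone.
- jar: Closed clear jar with an aluminium lid, 56 mm in diameter, 85 mm high, loose on the table near the rack. Origin at the centre of its underside. Leave alone.
- bowl: Blue bowl with a bracelet in it, 120 mm across the rim, 45 mm high, loose on the table near the rack. Origin at the centre of its underside. Leave alone.

How it is judged:
By the outcome, as a careful person would: the job done as asked, in the order asked, and still so for the second after the job is handed in, with the robot touching nothing.
It also fails if it takes over 32 s, if anything falls off the work surface, if the arm or the gripper's body presses on something with over 40 N, if the wrist force passes 120 N, or if a joint passes its speed limit or range.

## Working session

There is one attempt and no reset: what is moved stays moved. The work goes in short steps, Python scripts to look and compute and a tool call to move; the robot and the scene stay as the last step left them, time stands still between calls to the robot, and variables do not carry over. Pictures are saved under pics/ and viewed, at most 10 in all, crops included, and the job is handed in when it is done.

Besides the shell and the picture viewer there is one more tool, called after "Emit:" as name(argument=value, ...), one argument or row to a line, values as JSON. drive_tool: Moves the arm, as the interface text tells. Its arguments: {"type":"object","properties":{"series":{"type":"array","items":{"type":"array","items":{"type":"number"}}}},"required":["series"]}

```bash
mkdir -p pics
cat > h.py <<'E'
import numpy as np, cv2, pickle
from scipy.spatial.transform import Rotation as R
from workcell import ctrl, viewer
def snap(n,f):
    s=ctrl.read_state(); d=viewer.get_image(n); cv2.imwrite('pics/'+f+'.png',d['pixels'][:,:,::-1]); d['s']=s
    pickle.dump(d,open('pics/'+f+'.pkl','wb')); return d
def cam(d):
    if 'hand_eye' in d:
        s=d['s'];T=np.eye(4);q=s['eef_rot'];T[:3,:3]=R.from_quat([q[1],q[2],q[3],q[0]]).as_matrix();T[:3,3]=s['tool_pos']
        T=T@np.array(d['hand_eye']); return T[:3,:3],T[:3,3]
    o=np.array(d['orientation'],float)
    M=o if o.shape==(3,3) else R.from_quat([o[1],o[2],o[3],o[0]]).as_matrix()
    return M,np.array(d['xyz'])
def ray(d,u,v):
    f=210/np.tan(np.radians(d['vertical_fov'])/2)
    M,p=cam(d); return p,M@np.array([(u-d['cx'])/f,-(v-d['cy'])/f,-1])
def onz(d,u,v,z):
    p,r=ray(d,u,v); return p+r*(z-p[2])/r[2]
E
python3 - <<'E'
from h import *
for n in('top','scene','wrist'):
    d=snap(n,n+'0'); print(n,{k:v for k,v in d.items() if k not in('pixels','s')})
print(ctrl.read_state())
a=[cv2.imread(f'pics/{n}0.png') for n in('top','scene')]
E
```

```text
top {'vertical_fov': 50.527216398713236, 'cx': 273.3452051286845, 'cy': 217.29847018898383, 'xyz': array([0.42914757, 0.07137792, 1.02447336]), 'orientation': array([ 0.71063408,  0.05428568, -0.0761467 , -0.69731911])}
scene {'vertical_fov': 57.21747364700793, 'cx': 279.1054344092393, 'cy': 207.43386338891207, 'xyz': array([0.99993947, 0.46839232, 0.52169567]), 'orientation': array([0.3548369 , 0.16596571, 0.4019733 , 0.82762529])}
wrist {'vertical_fov': 60.171988507065436, 'cx': 277.83485585442145, 'cy': 214.3035338031505, 'hand_eye': array([[-9.01868569e-04,  9.59377690e-01,  2.82123437e-01,
         7.09628314e-02],
       [ 9.99999288e-01,  1.08570681e-03, -4.95297273e-04,
         1.31608282e-03],
       [-7.81480492e-04,  2.82122790e-01, -9.59377986e-01,
        -1.44070755e-01],
       [ 0.00000000e+00,  0.00000000e+00,  0.00000000e+00,
         1.00000000e+00]])}
{'time': 0.15, 'joints': array([ 1.45859933e+00,  2.55631673e-01,  1.07304223e-01, -3.19347317e-04,
       -1.42389305e+00, -2.84646853e-01]), 'joint_vel': array([ 0.00014785, -0.00123787,  0.00270752,  0.00169649, -0.00168682,
        0.00011107]), 'effort': array([-1.49089573e-05, -3.86943448e+01,  2.38080400e+01,  5.36663264e+00,
       -4.57889881e-03,  1.06465987e-05]), 'tool_pos': array([0.21237967, 0.50694755, 0.23059894]), 'eef_rot': array([ 7.23042989e-04,  9.80373982e-01, -1.97145437e-01, -9.60267861e-05]), 'ft_force': array([-0.17295063, -0.77961298,  0.17070184]), 'wrist_torque': array([ 0.04027686, -0.03586168,  0.03068134]), 'grasp_force': 0.0, 'finger_gap': 0.08525458823940135}
```

View pics/top0.png

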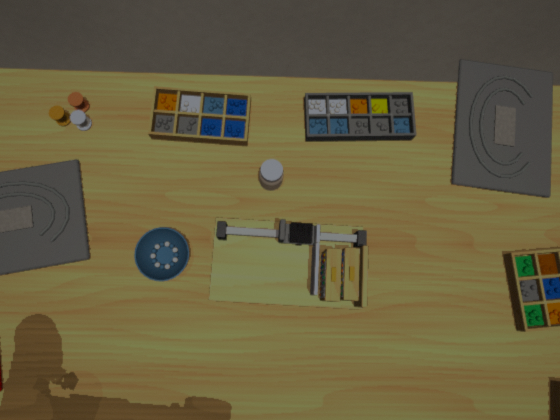

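View pics/scene0.png

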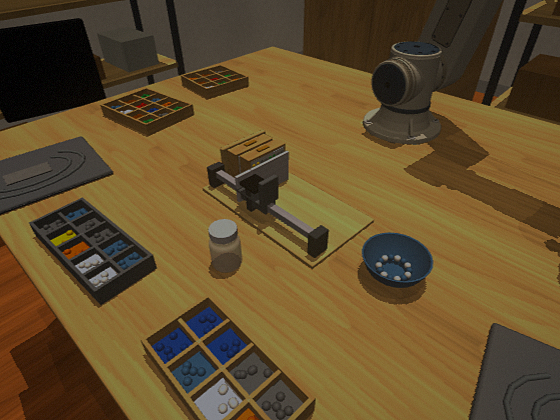

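The top view shows the pad near (300,233), the lip near (283,231), the jaw near (317,258) and the end block near (222,230). The bowl is at (162,253) and the jar at (271,172). I'll enlarge that area and work out positions.

Run:
```python
from h import *
d=pickle.load(open('pics/top0.pkl','rb')); im=d['pixels'][:,:,::-1]
c=cv2.resize(im[205:315,205:375],None,fx=4.5,fy=4.5,interpolation=cv2.INTER_CUBIC); cv2.imwrite('pics/crop0.png',cv2.convertScaleAbs(c,alpha=1.8))
m=(im.max(2)<35).astype(np.uint8); m[:205]=0;m[315:]=0;m[:,:205]=0;m[:,375:]=0
n,l,st,ce=cv2.connectedComponentsWithStats(m)
for i in range(1,n):
    if st[i,4]>15: print(st[i],ce[i],onz(d,*ce[i],.08))
for n,(u,v,z) in dict(pad=(300,233,.08),endblk=(222,230,.058),far=(361,239,.058),t1=(210,303,.008),t2=(367,307,.008),t0=(215,219,.008),jar=(271,168,.085),lip=(283,231,.108)).items(): print(n,onz(d,u,v,z).round(4))
```

```text
[290 223  22  20 415] [300.33012048 232.48192771] [ 0.5740194  -0.01512737  0.08      ]
[218 235   8   4  17] [222.11764706 237.23529412] [0.56027758 0.1521381  0.08      ]
[354 242   8   5  24] [356.79166667 244.70833333] [ 0.54999278 -0.13686453  0.08      ]
pad [ 0.5729 -0.0144  0.08  ]
endblk [0.5793 0.1549 0.058 ]
far [ 0.5657 -0.1513  0.058 ]
t1 [0.4216 0.1798 0.008 ]
t2 [ 0.4183 -0.1733  0.008 ]
t0 [0.6125 0.1763 0.008 ]
jar [0.7149 0.0505 0.085 ]
lip [0.5721 0.0237 0.108 ]
```

View pics/crop0.png

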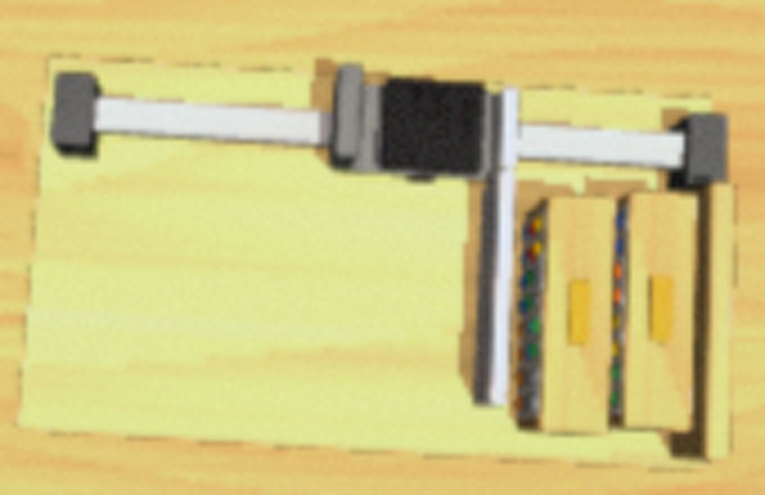

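The enlarged crop shows the pad at crop px (432,127), which puts it at about (0.574, -0.015) in the world. The bar runs from (97,113) to (683,150), so the rack is yawed about -2.5°. The stop is about 0.11 m short of the end block. Next I go above the pad with the gripper shut and the tool x aligned with the rack.

Emit:
drive_tool(
  series=[
    [53.3, 33.5, 3, 0, 0, -20, 255],
    [53.3, 33.5, 3, 0, 0, -20, 255],
    [53.3, 33.5, 3, 0, 0, -20, 255],
    [53.3, 33.5, 3, 0, 0, -20, 255],
    [53.3, 33.5, 3, 0, 0, -20, 255],
    [53.3, 33.5, 3, 0, 0, -20, 255],
    [53.3, 33.5, 3, 0, 0, -20, 255],
    [53.3, 33.5, 3, 0, 0, -20, 255],
    [53.3, 33.5, 3, 0, 0, -20, 255],
    [53.3, 33.5, 3, 0, 0, -20, 255],
    [53.3, 33.5, 3, 0, 0, -20, 255],
    [53.3, 33.5, 3, 0, 0, -20, 255],
    [53.3, 33.5, 3, 0, 0, -20, 255],
    [53.3, 33.5, 3, 0, 0, -20, 255],
    [53.3, 33.5, 3, 0, 0, -20, 255],
    [53.3, 33.5, 3, 0, 0, -20, 255],
    [53.3, 33.5, 3, 0, 0, -20, 255],
    [53.3, 33.5, 3, 0, 0, -20, 255],
  ],
)

```text
time: 1.95
tool_pos: [0.5744, -0.0068, 0.2017]
eef_rot: [-0.0, 1.0, -0.023, 0.0]
ft_force: [0.6, -0.1, 0.3]
finger_gap: 0.0004
grasp_force: 0.0
```

Run:
```python
from h import *
d=snap('wrist','wrist1'); s=d['s']; print(s['tool_pos'],s['eef_rot'],s['ft_force'],s['joint_vel'].round(3))
t=pickle.load(open('pics/top0.pkl','rb'))
a=onz(t,226.6,230.1,.048);b=onz(t,356.8,238.3,.048);print('bar',a,b,'yaw',np.degrees(np.arctan2(-(a-b)[0],(a-b)[1])))
a=onz(t,209,300.6,.008);b=onz(t,361.7,309,.008);print('tray',a,b,'yaw',np.degrees(np.arctan2(-(a-b)[0],(a-b)[1])))
```

```text
[ 0.5743702  -0.00676269  0.20171049] [-1.16775722e-04  9.99732866e-01 -2.31104524e-02  3.01198625e-04] [ 0.55276155 -0.13915936  0.32583793] [-0.003  0.002  0.001 -0.001  0.002  0.001]
bar [0.58085006 0.14557401 0.048     ] [ 0.56845253 -0.14420753  0.048     ] yaw -2.4497529906951416
tray [0.42681366 0.18224471 0.008     ] [ 0.41366413 -0.16114307  0.008     ] yaw -2.1929856062415563
```

View pics/wrist1.png

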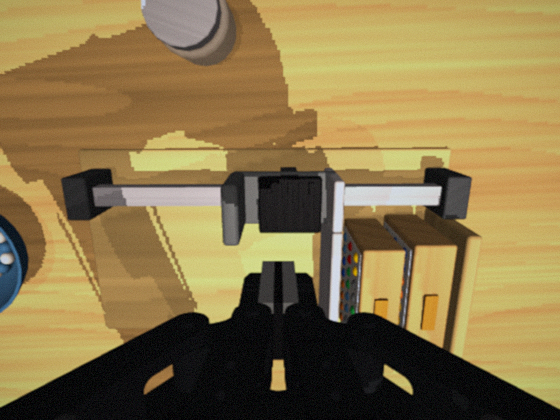

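The wrist view shows the pad spanning px (259–321, 177–233), with the lip at columns 222–243 and the jaw at 322–343. The bar is level in the image, so the yaw is right. The fingertips end near (279,262).

Run:
```python
from h import *
d=pickle.load(open('pics/wrist1.pkl','rb'))
for n,(u,v,z) in dict(c=(290,205,.08),tl=(259,177,.08),br=(321,233,.08),lip_in=(243,210,.095),liptop_l=(222,241,.108),liptop_r=(239,241,.108),endface=(110,174,.058),endface2=(95,217,.058)).items(): print(n,onz(d,u,v,z).round(4))
```

```text
c [ 0.5736 -0.017   0.08  ]
tl [0.5962 0.0051 0.08  ]
br [ 0.55   -0.0402  0.08  ]
lip_in [0.5755 0.0172 0.095 ]
liptop_l [0.5574 0.032  0.108 ]
liptop_r [0.5568 0.0202 0.108 ]
endface [0.6002 0.1255 0.058 ]
endface2 [0.5651 0.1443 0.058 ]
```

Emit:
drive_tool(
  series=[
    [0, 0, 4, 0, 0, 0, 255],
    [0, 0, 8, 0, 0, 0, 255],
    [0, 0, 11, 0, 0, 0, 255],
    [0, 0, 11.8, 0, 0, 0, 255],
    [0, 0, 12.1, 0, 0, 0, 255],
    [0, 0, 12.4, 0, 0, 0, 255],
    [0, 0, 12.4, 0, 0, 0, 255],
    [0, 0, 12.4, 0, 0, 0, 255],
  ],
)

```text
time: 2.8
tool_pos: [0.5756, -0.0075, 0.0792]
eef_rot: [-0.0, 1.0, -0.024, 0.001]
ft_force: [-3.2, 1.0, 5.4]
finger_gap: 0.0002
grasp_force: 2.6
```

Emit:
drive_tool(
  series=[
    [0, 0, 0.2, 0, 0, 0, 255],
    [0, 0, 0.4, 0, 0, 0, 255],
    [0, 0, 0.65, 0, 0, 0, 255],
    [0, 0, 0.65, 0, 0, 0, 255],
    [0, 0, 0.65, 0, 0, 0, 255],
    [0, 0, 0.65, 0, 0, 0, 255],
  ],
)

```text
time: 3.4
tool_pos: [0.5757, -0.0075, 0.0731]
eef_rot: [-0.0, 1.0, -0.024, 0.002]
ft_force: [-3.2, 0.3, 8.8]
finger_gap: 0.0001
grasp_force: 4.0
```

Emit:
drive_tool(
  series=[
    [0, -0.2, -0.03, 0, 0, 0, 255],
    [0, -0.5, -0.03, 0, 0, 0, 255],
    [0, -0.8, -0.03, 0, 0, 0, 255],
    [0, -1.1, -0.03, 0, 0, 0, 255],
    [0, -1.4, -0.03, 0, 0, 0, 255],
    [0, -1.7, -0.03, 0, 0, 0, 255],
    [0, -2.0, -0.03, 0, 0, 0, 255],
    [0, -2.3, -0.03, 0, 0, 0, 255],
    [0, -2.6, -0.03, 0, 0, 0, 255],
    [0, -3.0, -0.03, 0, 0, 0, 255],
    [0, -3.0, -0.03, 0, 0, 0, 255],
  ],
)

```text
time: 4.5
tool_pos: [0.577, 0.0225, 0.0734]
eef_rot: [-0.0, 1.0, -0.024, 0.001]
ft_force: [-2.8, -0.1, 8.2]
finger_gap: -0.0001
grasp_force: 4.0
```

Run:
```python
from h import *
d=snap('top','top2'); im=d['pixels'][:,:,::-1]; 
cv2.imwrite('pics/crop2.png',cv2.convertScaleAbs(cv2.resize(im[205:315,205:375],None,fx=4.5,fy=4.5,interpolation=cv2.INTER_CUBIC),alpha=1.8))
d=snap('wrist','wrist2')
```

```text
(no output)
```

View pics/wrist2.png

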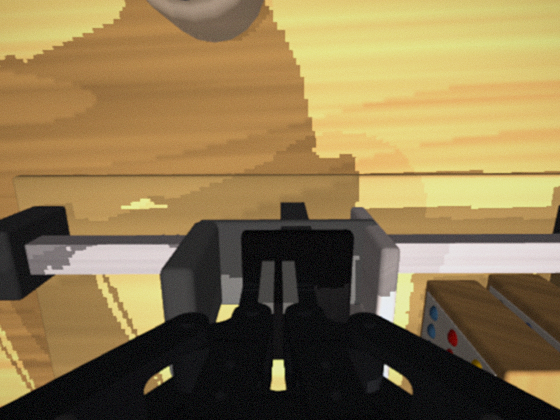

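The stop is following the finger by friction: the pad is centred at column 298, the finger at 278, the lip is at 165–215, and the cases have stayed behind. I continue the push.

Emit:
drive_tool(
  series=[
    [0, -0.2, 0, 0, 0, 0, 255],
    [0, -0.6, 0, 0, 0, 0, 255],
    [0, -1.0, 0, 0, 0, 0, 255],
    [0, -1.4, 0, 0, 0, 0, 255],
    [0, -1.8, 0, 0, 0, 0, 255],
    [0, -2.2, 0, 0, 0, 0, 255],
    [0, -2.6, 0, 0, 0, 0, 255],
    [0, -3.0, 0, 0, 0, 0, 255],
    [0, -3.4, 0, 0, 0, 0, 255],
    [0, -3.8, 0, 0, 0, 0, 255],
    [0, -4.2, 0, 0, 0, 0, 255],
    [0, -4.6, 0, 0, 0, 0, 255],
    [0, -5.0, 0, 0, 0, 0, 255],
    [0, -5.4, 0, 0, 0, 0, 255],
    [0, -5.8, 0, 0, 0, 0, 255],
    [0, -6.2, 0, 0, 0, 0, 255],
    [0, -6.6, 0, 0, 0, 0, 255],
    [0, -7.0, 0, 0, 0, 0, 255],
    [0, -7.3, 0, 0, 0, 0, 255],
    [0, -7.3, 0, 0, 0, 0, 255],
  ],
)

```text
time: 6.6
tool_pos: [0.5802, 0.0956, 0.0733]
eef_rot: [-0.0, 1.0, -0.024, 0.001]
ft_force: [-5.0, 1.1, 8.0]
finger_gap: 0.0
grasp_force: 4.0
```

Emit:
drive_tool(
  series=[
    [0, -0.2, 0, 0, 0, 0, 255],
    [0, -0.4, 0, 0, 0, 0, 255],
    [0, -0.6, 0, 0, 0, 0, 255],
    [0, -0.8, 0, 0, 0, 0, 255],
    [0, -1.0, 0, 0, 0, 0, 255],
    [0, -1.2, 0, 0, 0, 0, 255],
    [0, -1.2, 0, 0, 0, 0, 255],
  ],
)

```text
time: 7.3
tool_pos: [0.5807, 0.1074, 0.0733]
eef_rot: [-0.0, 1.0, -0.024, 0.001]
ft_force: [-4.7, -0.1, 7.2]
finger_gap: -0.0002
grasp_force: 4.0
```

Emit:
drive_tool(
  series=[
    [0, -0.2, 0, 0, 0, 0, 255],
    [0, -0.4, 0, 0, 0, 0, 255],
    [0, -0.6, 0, 0, 0, 0, 255],
    [0, -0.6, 0, 0, 0, 0, 255],
  ],
)

```text
time: 7.7
tool_pos: [0.5823, 0.1125, 0.0739]
eef_rot: [0.0, 1.0, -0.024, 0.002]
ft_force: [-1.4, -4.6, 7.6]
finger_gap: 0.0001
grasp_force: 3.8
```

Run:
```python
from h import *
d=snap('wrist','wrist3')
```

```text
(no output)
```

View pics/wrist3.png

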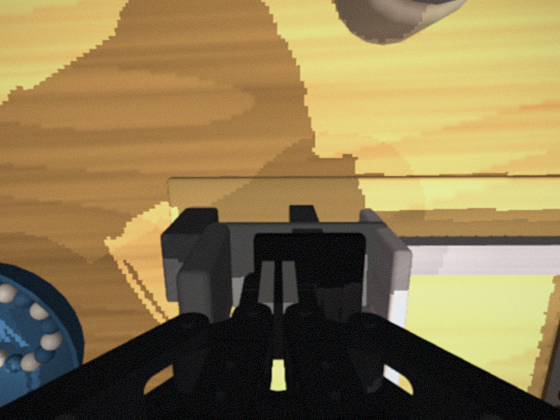

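The lip (columns 180–230) now touches the end block at 162–218, and the finger has begun to slip on the pad, with -4.6 N in y. I give a short extra push to seat it, then lift straight up.

Emit:
drive_tool(
  series=[
    [0, -0.1, 0.03, 0, 0, 0, 255],
    [0, -0.3, 0.03, 0, 0, 0, 255],
    [0, -0.4, 0.03, 0, 0, 0, 255],
    [0, -0.4, 0.03, 0, 0, 0, 255],
    [0, -0.4, 0.03, 0, 0, 0, 255],
  ],
)

```text
time: 8.25
tool_pos: [0.5828, 0.1164, 0.0738]
eef_rot: [0.0, 1.0, -0.024, 0.003]
ft_force: [-1.2, -2.9, 7.9]
finger_gap: 0.0002
grasp_force: 3.9
```

Emit:
drive_tool(
  series=[
    [0, -0.4, -0.3, 0, 0, 0, 255],
    [0, -0.4, -0.6, 0, 0, 0, 255],
    [0, -0.4, -1.0, 0, 0, 0, 255],
    [0, -0.4, -2.0, 0, 0, 0, 255],
    [0, -0.4, -5, 0, 0, 0, 255],
    [0, -0.4, -9, 0, 0, 0, 255],
    [0, -0.4, -13, 0, 0, 0, 255],
    [-4, -0.4, -15, 0, 0, 0, 255],
    [-8, -0.4, -15, 0, 0, 0, 255],
    [-12, -0.4, -15, 0, 0, 0, 255],
    [-12, -0.4, -15, 0, 0, 0, 255],
    [-12, -0.4, -15, 0, 0, 0, 255],
  ],
)

```text
time: 9.45
tool_pos: [0.4606, 0.1272, 0.2221]
eef_rot: [-0.001, 1.0, -0.023, 0.001]
ft_force: [-0.0, 0.1, 0.3]
finger_gap: 0.0
grasp_force: 0.0
```

Run:
```python
from h import *
d=snap('wrist','wrist4');t=snap('top','top4')['pixels'][:,:,::-1]
c=cv2.convertScaleAbs(cv2.resize(t[150:320,140:380],None,fx=2.3,fy=2.3,interpolation=cv2.INTER_CUBIC),alpha=1.6)
w=cv2.resize(d['pixels'][:240,:,::-1],(552,236)); c=cv2.resize(c,(552,360)); cv2.imwrite('pics/fin.png',np.vstack([w,c]))
```

```text
(no output)
```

View pics/fin.png

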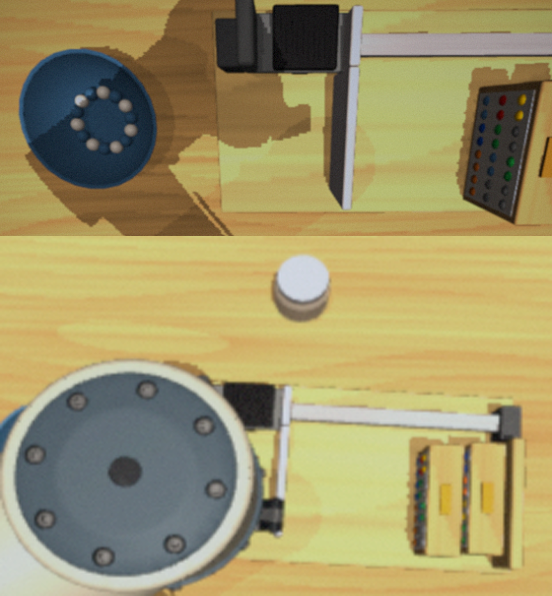

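The final view shows the stop hard against the end block with the pad up. The cases, jar and bowl are where they were, and the arm is clear.

Run:
```python
from h import *
d=pickle.load(open('pics/wrist4.pkl','rb'));print(onz(d,310.5,38,.08).round(4))
print(ctrl.sign_off())
```

```text
[0.5783 0.0972 0.08  ]
the job is handed in; nothing more can be done
None
```

I pushed the stop back to the end block with the pad held down, let the pad spring up, moved clear and handed the job in at about 9.6 s; the cases, jar and bowl look undisturbed in the final pictures.

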